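Rotate three battery packs round charger, resting stand and tester

ROBOT

A 7-joint arm with a two-finger parallel gripper is mounted at the origin on the work surface. World frame = base frame: x ahead of the robot, y to its left, z up, the work surface at z = 0. Lengths are in mm, angles in rad, forces in N, time in s.
With the tool pointing down it reaches from about 400 to 875 mm from the base axis. Payload 4.4 kg.
Tool frame: the origin (TCP) lies midway between the tips of the shut fingers; the grasp point (between the pads) lies 19 mm behind it; z points along the fingers, y is the line along which they close (so a half turn about z gives the same grasp; the last joint's range is limited). The gripper opens to 85 mm and grips with 20 to 120 N. Pads are 22 mm wide; open, the fingers measure 114 mm over their backs; the gripper's body (76 mm by 85 mm) begins 54 mm behind the grasp point. The pads swing forward as they close: fully open they stand 13 mm farther back than shut.
Start: joints at [-1.374, 0.628, 0.038, 1.517, -0.027, 0.996, -0.02], TCP at [168.835, 627.705, 201.513] pointing down, gripper open.
Joint ranges: [-3.06, 3.06], [-0.37, 2.12], [-1.25, 1.32], [0.18, 2.47], [-1.1, 4.24], [0.23, 1.98], [-2.94, 2.94]. Speed limits (rad/s): [2.57, 2.57, 3.14, 3.14, 3.14, 3.14, 3.14].

INTERFACE

Orientations are given as [roll, pitch, yaw] about the fixed x, y, z axes, in that order (R = Rz(yaw) Ry(pitch) Rx(roll)).
In Python, from cell import readout, optics, order gives the robot as it stands.
- The arm moves only by the shell command python3 -m jog 'ROWS'. ROWS is a JSON object of lists of equal length, an entry for each row: "claw": the opening, from 0 (shut) to 1 (fully open); "xyz": the shift along the tool's x, y, z each as a share of 0.1 m, from -1 to 1, a list of three; "twist": the turn, a rotation vector about the tool's x, y, z each as a share of 180 degrees, from -1 to 1, a list of three. A call has 1 to 12 rows; each row shifts and turns the commanded pose from where the row before left it, along the tool's axes as they then stand; what a row does not reach is not made up. A row lasts 1/8 s, in which the tool goes at most 62.5 mm and 10.7 degrees, less where a joint would pass 70% of its speed; a pose out of reach is approached as far as the arm can. A call with a number of a shift or a turn outside -1 to 1 is refused whole. A call with a gripper value outside its range is refused whole. The fingers move at their own pace and stop on an object; the grip force is fixed at half the most. Time passes only in rows, so rows that do not move let the fingers close. It gives the time, the measured TCP pose, the force, the opening and the grip force at its end, in the units of the state.
- readout.read_state(): the state, without advancing time (a new reading comes with each control period).
- optics.get_image(name): name is "scene" or "side" or "wrist"; returns a dict with "color" (420x560x3 uint8, red, green, blue), "fovy" (degrees; the focal length in pixels is half the picture's height over the tangent of half this angle, whatever the lens; pixels are square), "cx", "cy" (the principal point, pixels), "k1" (the pictures are not rectified: a ray, as slopes to the right and down, at radius r is drawn at 1 + k1 r^2 times it, then the intrinsics apply), "view" (4x4, takes a point from world to camera coordinates). Camera axes: x right, y up, looking along -z (the intrinsics and any distortion apply to the point x, -y, -z); pixel columns grow to the right and rows downward; lengths in mm; the calibration is good to about 2 mm. A picture is of the moment at which its call begins. There is no depth.
- order.finish_job(): hands the job in; it is judged then, once.
Trained networks look in the newest picture that a camera, given by its name, has taken for a name from the list of things; names that differ only in an ending like _2 or _b are one class to them, and where a whole thing is asked for, a point or a joint stands for the part that bears it (a point fixed in the world has none). Each returns a list of dicts, best first, with "score" (0 to 1); they miss things now and then, are a little off and sometimes report something else, mostly with a low value. They report only what shows in the picture. A call takes as long as a camera call. They do not tell look-alikes from the thing itself.
- optics.boxes_of(camera, label): "rect" ([left, top, width, height] in pixels, round what is visible of it).
The state is a dict: "clock": time; "qpos": joint angles; "qd": joint speeds; "tau": joint torques, N m; "eef_pos": TCP position; "tool_rot": TCP orientation; "force": force on the tool from outside, world axes, zero at the start; "torque": the same for the moment, N m; "width": finger opening in mm; "gripper_force": force on a finger pad.
Only numpy, scipy, OpenCV 4.12 (cv2) and the standard library are available. Lean on these libraries where they do the work, as an engineer would, in place of code of your own. Each camera call takes 0.05 s, during which the arm holds its last target. There are 200 camera calls.

TASK

Move each of the three battery packs on to its next place: the one on the charger goes to the resting stand, the one on the resting stand to the capacity tester, and the one on the capacity tester to the charger. All three beds are taken, so first park one pack on the free grey mat. Set every pack down gently, never drop or tip it, and leave each standing upright inside the rim of its new bed, in the middle and square to the bed, without disturbing the glue bottle, solder spool or glass.

Things in the scene. Friction and masses are not known exactly. Their poses are not given: they have to be found in the camera images.
- pack4: Upright battery pack, 2 rows of 2 round lilac cells held by black spacer brackets (7 mm high, at foot and top); green board and nickel strips on top. 40.4 x 40.4 mm (x by y), 68 mm high, 72 with the board, about 200 g; 39 mm wide across y at the cells, where it is gripped. Origin: centre of underside; z up, x along a side; any quarter turn will do. Starts on the charger.
- pack6: Upright battery pack, 2 rows of 3 round lilac cells held by black spacer brackets (7 mm high, at foot and top); green board and nickel strips on top. 60.6 x 40.4 mm (x by y), 68 mm high, 72 with the board, about 300 g; 39 mm wide across y at the cells, where it is gripped. Origin: centre of underside; z up, x along its length, either way round will do. Starts on the resting stand.
- pack8: Upright battery pack, 2 rows of 4 round lilac cells held by black spacer brackets (7 mm high, at foot and top); green board and nickel strips on top. 80.8 x 40.4 mm (x by y), 68 mm high, 72 with the board, about 400 g; 39 mm wide across y at the cells, where it is gripped. Origin: centre of underside; z up, x along its length, either way round will do. Starts on the capacity tester.
- charger: Battery charger: grey deck with copper contact strips; behind it a black case with a screen and four keys on top. Bed: flat deck 122 x 116 mm, 30 mm above the bench, with a black rim 5 mm thick and 6 mm high round 104 mm (x) by 62 mm (y) inside. Origin: under the bed's centre, at bench height; x along the bed, z up. Fixed. Case: from 61 to 165 mm along +x, 65 mm high.
- rest_stand: Resting stand: plain aluminium heat-sink block with fins below and no case. Bed: flat deck 122 x 116 mm, 30 mm above the bench, with a black rim 5 mm thick and 6 mm high round 104 mm (x) by 62 mm (y) inside. Origin: under the bed's centre, at bench height; x along the bed, z up. Fixed. Nothing behind the bed.
- tester: Capacity tester: white deck with copper contact strips; behind it a white case with heat-sink fins and a square black fan on top. Bed: flat deck 122 x 116 mm, 30 mm above the bench, with a black rim 5 mm thick and 6 mm high round 104 mm (x) by 62 mm (y) inside. Origin: under the bed's centre, at bench height; x along the bed, z up. Fixed. Case: from 61 to 165 mm along +x, 78 mm high.
- mat: Free grey silicone mat, 130 x 110 mm, 3 mm thick, flat on the bench, fixed. Origin: under its centre, at bench height; x along its length.
- glue: White glue bottle with a yellow label and a thin nozzle, 44 mm across, 102 mm high, loose; to be left alone. Origin: centre of the underside.
- spool: Solder spool standing on a flange, white flanges 60 mm across, 48 mm high, loose; to be left alone. Origin: centre of the underside.
- tumbler: Drinking glass, 72 mm across at the rim, 95 mm high, loose; to be left alone. Origin: centre of the underside.
Mind the look-alikes: they are no part of the job. Of the things that look like the mat, take the one that is farthest from the robot's base at the start.

How it is judged:
By the outcome, as a careful person would: the job done as asked, in the order asked, and still so for the second after the job is handed in, with the robot touching nothing.
It also fails if it takes over 104 s, if anything falls off the work surface, if the arm or the gripper's body presses on something with over 40 N, if the wrist force passes 120 N, or if a joint passes its speed limit or range.

## Working session

There is one attempt and no reset: what is moved stays moved. The work goes in short steps, Python scripts to look and compute and a shell command to move; the robot and the scene stay as the last step left them, time stands still between calls to the robot, and variables do not carry over. Pictures are saved under pics/ and viewed, at most 14 in all, crops included, and the job is handed in when it is done.

```bash
ls; mkdir -p pics
python3 - <<'E'
from cell import readout, optics
import cv2
print(readout.read_state())
for n in ["scene","side","wrist"]:
    d=optics.get_image(n); cv2.imwrite(f"pics/{n}0.png",d["color"][:,:,::-1])
    print(n,d["fovy"],d["cx"],d["cy"],d["k1"],d["view"].round(3).tolist() if hasattr(d["view"],"round") else d["view"])
    for l in ["pack4","pack6","pack8","charger","rest_stand","tester","mat","glue","spool","tumbler"]:
        print(l,[(round(b["score"],2),[round(v) for v in b["rect"]]) for b in optics.boxes_of(n,l) if b["score"]>.3])
E
```

```text
pics
{'clock': 0.0, 'qpos': array([-1.37378857,  0.62936234,  0.038454  ,  1.51833933, -0.02698958,
        0.99630298, -0.01995804]), 'qd': array([ 0.00085911,  0.00062654, -0.00065532, -0.00062793, -0.00160406,
       -0.00120608,  0.00231685]), 'tau': array([-6.26925048e-04, -5.63382411e+01,  1.22588307e+00, -1.93451339e+01,
        1.09504117e-02,  1.00495797e-02,  2.40972673e-05]), 'eef_pos': array([168.67406458, 627.04059553, 200.58803023]), 'tool_rot': array([-3.13969948e+00,  4.10505701e-05,  2.87882347e+00]), 'force': array([-0.66463849,  0.55574182,  0.12003512]), 'torque': array([-0.01366792, -0.00490525,  0.01059595]), 'gripper_force': 0.0, 'width': 85.58737852195927}
scene 53.636590988298686 280.09239335044236 214.67035632765592 -0.04220662364782334 [[0.634, 0.773, 0.014, -321.785], [-0.638, 0.513, 0.574, 322.971], [0.437, -0.373, 0.819, -1280.416], [0.0, 0.0, 0.0, 1.0]]
pack4 [(0.75, [137, 237, 34, 42]), (0.59, [341, 103, 28, 38])]
pack6 [(0.75, [137, 237, 34, 42]), (0.59, [341, 103, 28, 38])]
pack8 [(0.75, [137, 237, 34, 42]), (0.59, [341, 103, 28, 38])]
charger [(0.72
[... 807 characters left out ...]
]
rest_stand [(0.85, [297, 122, 42, 38])]
tester [(0.82, [246, 326, 133, 82])]
mat [(0.87, [252, 254, 59, 42]), (0.62, [334, 266, 66, 48])]
glue [(0.85, [340, 197, 20, 34])]
spool [(0.61, [214, 128, 27, 25])]
tumbler [(0.86, [174, 294, 46, 58]), (0.52, [244, 326, 137, 82])]
wrist 66.17374910802026 282.04289096943376 214.26618767748403 -0.06590491767107083 [[0.26, 0.966, 0.001, -650.714], [-0.924, 0.249, -0.29, 37.907], [-0.28, 0.075, 0.957, -378.23], [0.0, 0.0, 0.0, 1.0]]
pack4 [(0.61, [100, 390, 32, 29])]
pack6 [(0.61, [100, 390, 32, 29])]
pack8 [(0.61, [100, 390, 32, 29])]
charger []
rest_stand []
tester [(0.69, [96, 389, 18, 21])]
mat [(0.95, [2, 348, 26, 32])]
glue []
spool []
tumbler []
```

Run:
```python
import cv2
for n in ["scene","side"]:
    i=cv2.imread(f"pics/{n}0.png"); cv2.imwrite(f"pics/{n}0b.png",cv2.resize(i,(800,600),interpolation=cv2.INTER_CUBIC))
```

```text
(no output)
```

View pics/scene0b.png

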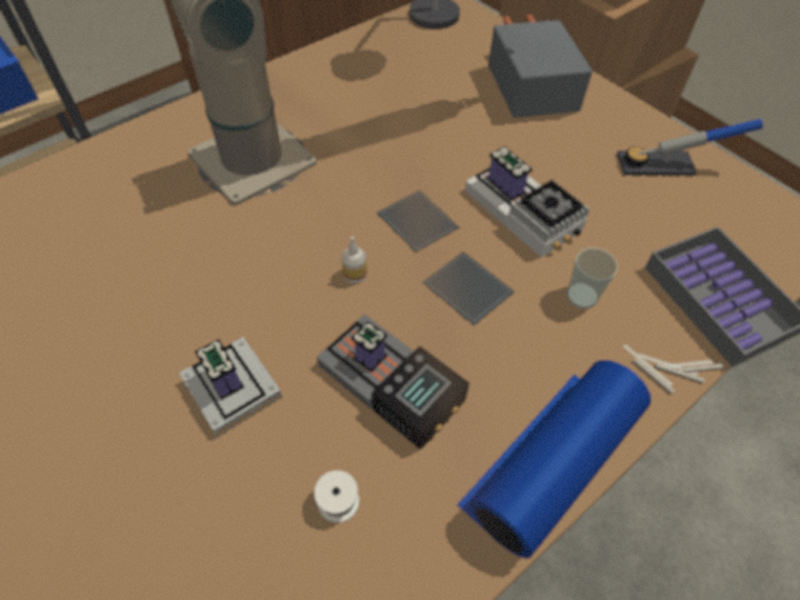

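View pics/side0b.png

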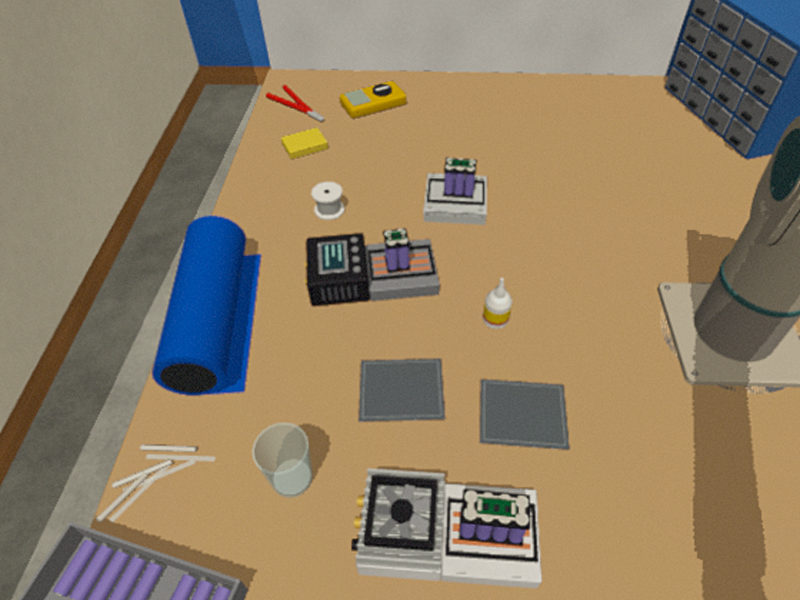

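```bash
cat > h.py <<'E'
import numpy as np, cv2
from scipy.optimize import least_squares
def cam(d): return dict(f=210/np.tan(np.radians(d["fovy"])/2),cx=d["cx"],cy=d["cy"],k1=d["k1"],V=np.array(d["view"]))
def proj(c,P):
    P=np.atleast_2d(P); q=P@c["V"][:3,:3].T+c["V"][:3,3]
    s=np.c_[q[:,0],-q[:,1]]/-q[:,2:]; s=s*(1+c["k1"]*(s**2).sum(1,keepdims=True))
    return s*c["f"]+[c["cx"],c["cy"]]
def ray(c,p):
    u=(np.array(p,float)-[c["cx"],c["cy"]])/c["f"]; s=u.copy()
    for _ in range(20): s=u/(1+c["k1"]*(s@s))
    R,t=c["V"][:3,:3],c["V"][:3,3]
    return -R.T@t, R.T@np.array([s[0],-s[1],-1])
def onz(c,p,z):
    o,d=ray(c,p); return o+d*(z-o[2])/d[2]
def tri(obs):  # [(cam,pix),...]
    A=np.zeros((3,3));b=np.zeros(3)
    for c,p in obs:
        o,d=ray(c,p);d/=np.linalg.norm(d);M=np.eye(3)-np.outer(d,d);A+=M;b+=M@o
    return np.linalg.solve(A,b)
def crop(src,box,k,out):
    i=cv2.imread(src); x,y,w,h=box
    o=cv2.resize(i[y:y+h,x:x+w],None,fx=k,fy=k,interpolation=cv2.INTER_CUBIC)
    for a in range(0,w,10): cv2.putText(o,str(x+a) if a%20==0 else "|",(int(a*k),9),0,.33,(0,0,255),1)
    for a in range(10,h,10): cv2.putText(o,str(y+a) if a%20==0 else "-",(0,int(a*k)+4),0,.33,(0,0,255),1)
    cv2.imwrite(out,o)
E
python3 - <<'E'
from h import *; from cell import optics; import pickle
pickle.dump({n:cam(optics.get_image(n)) for n in ["scene","side"]},open("cams.pkl","wb"))
crop("pics/side0.png",(205,105,150,115),5,"pics/c1.png")
crop("pics/side0.png",(240,240,170,170),3.5,"pics/c2.png")
crop("pics/scene0.png",(120,215,215,105),3.7,"pics/c3.png")
crop("pics/scene0.png",(255,98,165,135),4.4,"pics/c4.png")
E
```

```text
(no output)
```

View pics/c1.png

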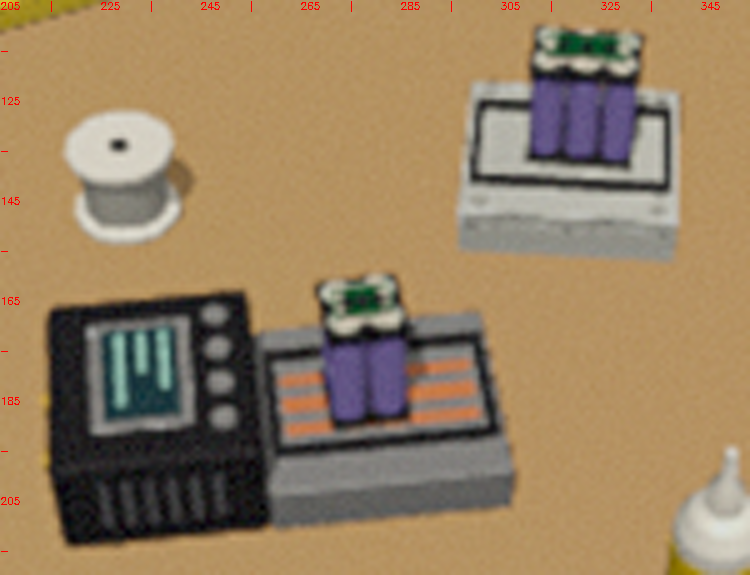

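View pics/c2.png

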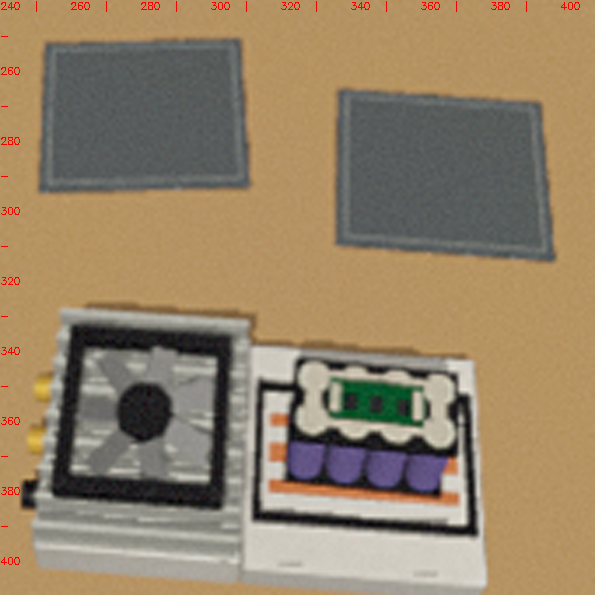

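View pics/c3.png

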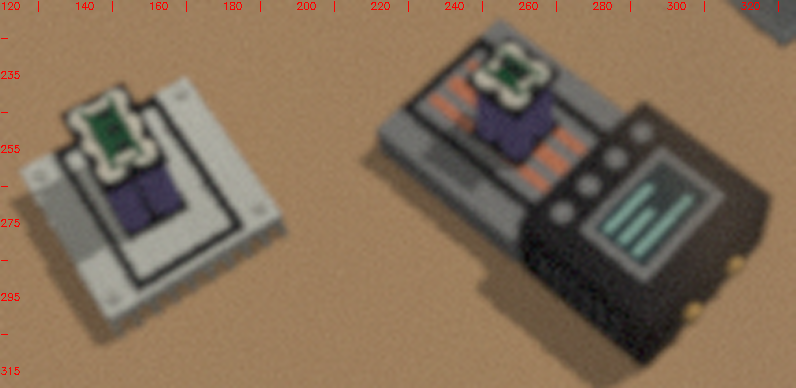

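View pics/c4.png

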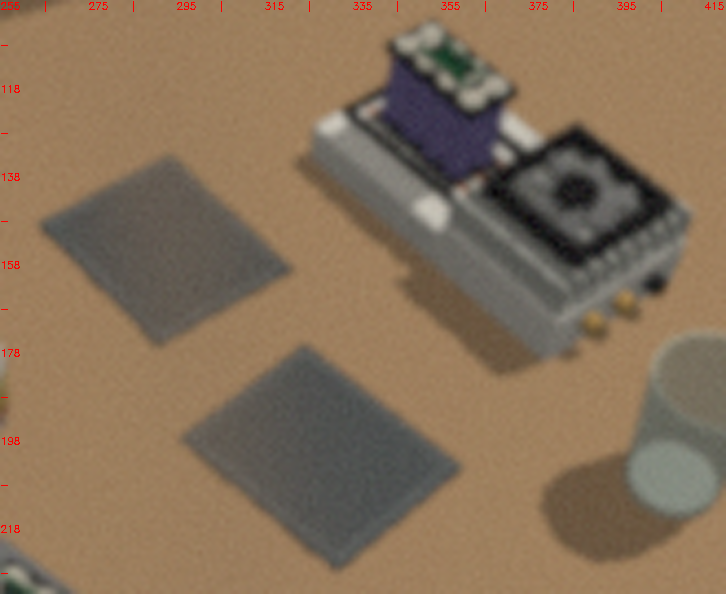

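```bash
cat > fit.py <<'E'
from h import *; import pickle
C=pickle.load(open("cams.pkl","rb"))
S1=lambda x,y:(205+x/5,105+y/5); S2=lambda x,y:(240+x/3.5,240+y/3.5); G1=lambda x,y:(120+x/3.7,215+y/3.7); G2=lambda x,y:(255+x/4.4,98+y/4.4)
# corner index: 0(+x,-y) 1(-x,-y) 2(-x,+y) 3(+x,+y)
def fit(name,L,W,side,scene,z0):
    sg=np.array([[1,-1],[-1,-1],[-1,1],[1,1]])/2*[L,W]
    def res(p,full=False):
        c,s=np.cos(p[3]),np.sin(p[3]); r=[]
        for cm,o in (("side",side),("scene",scene)):
            for i,px in o.items():
                q=sg[i]; r.append(proj(C[cm],[p[0]+c*q[0]-s*q[1],p[1]+s*q[0]+c*q[1],p[2]])[0]-px)
        return np.ravel(r)
    o0,_=0,0
    P=[tri([(C["side"],side[i]),(C["scene"],scene[i])]) for i in side if i in scene]
    m=np.mean(P,0)
    f=least_squares(res,[m[0],m[1],m[2],0],loss="soft_l1")
    print(name,f.x.round(3),"r=%.0f"%np.hypot(*f.x[:2]),"rms %.2f"%np.sqrt((f.fun**2).mean()),"max %.1f"%abs(f.fun).max())
    return f.x
if __name__=="__main__":
    e=lambda F,*p:{i:F(*q) for i,q in enumerate(p) if q}
    fit("stand rim",114,72,e(S1,(477,100),(670,107),(668,190),(471,180)),e(G1,(138,288),(57,153),(150,98),(243,230)),36)
    fit("stand deck",122,116,e(S1,(472,82),(678,93),(677,232),(462,220)),e(G1,(112,322),(22,172),(184,77),(280,215)),30)
    fit("charger rim",114,72,e(S1,(265,351),(487,337),(500,433),(275,455)),e(G1,None,(405,107),(484,40)),36)
    fit("tester rim",114,72,e(S2,(258,380),None,(476,535),(253,519)),e(G2,(465,190),(348,107)),36)
    fit("pack6 top",60.6,40.4,e(S1,(537,28),(642,37),(637,75),(530,70)),e(G1,(105,185),(62,118),(125,85),(160,160)),98)
    fit("pack4 top",40.4,40.4,e(S1,(318,285),(393,275),(407,332),(327,340)),e(G1,(520,110),(473,78),(510,40),(555,73)),98)
    fit("pack8 top",80.8,40.4,e(S2,(293,358),(458,372),(455,452),(293,440)),e(G2,(470,113),(390,45),(430,20),(517,90)),98)
    fit("mat",130,110,e(S2,(46,44),(240,40),(249,184),(40,190)),e(G2,(337,570),(182,438),(305,345),(462,467)),3)
    fit("mat near",130,110,e(S2,(340,90),(540,102),(553,260),(337,243)),e(G2,(160,347),(40,225),(170,155),(292,268)),3)
    fit("spool top",60,60,e(S1,(91,112)),e(G1,(0,0)),48) if 0 else None
    for n,z,c,p in (("glue top",102,"side",(350.5,196)),("tumbler base",0,"side",(203,333)),("tumbler base",0,"scene",(408,207)),("spool top",48,"side",(229,134))):
        print(n,onz(C[c],p,z).round())
E
python3 fit.py
```

```text
stand rim [ 4.59055e+02 -3.16561e+02  2.89310e+01 -3.60000e-02] r=558 rms 1.00 max 2.3
stand deck [ 4.58281e+02 -3.15141e+02  2.07140e+01 -3.80000e-02] r=556 rms 0.86 max 1.8
charger rim [ 5.57423e+02 -1.18564e+02  2.61840e+01  1.27000e-01] r=570 rms 1.24 max 2.9
tester rim [ 4.20627e+02  3.50571e+02  4.12480e+01 -2.80000e-02] r=548 rms 1.24 max 2.8
pack6 top [ 4.53513e+02 -3.19848e+02  9.01270e+01 -1.22000e-01] r=555 rms 1.11 max 2.2
pack4 top [ 5.66327e+02 -1.13264e+02  9.16650e+01  2.07000e-01] r=578 rms 1.24 max 3.0
pack8 top [ 4.20795e+02  3.44113e+02  9.18000e+01 -5.30000e-02] r=544 rms 0.87 max 2.2
mat [ 5.46910e+02  1.26207e+02 -1.80000e+00  6.20000e-02] r=561 rms 0.96 max 1.9
mat near [ 3.60614e+02  1.61945e+02 -1.98900e+00 -4.50000e-02] r=395 rms 0.95 max 1.7
glue top [394. -14. 102.]
tumbler base [694. 273.   0.]
tumbler base [697. 277.   0.]
spool top [ 711. -286.   48.]
```

```bash
cat > go.py <<'E'
import sys,numpy as np
from cell import readout
from scipy.spatial.transform import Rotation as Ro
def need(x,y,z,yaw):
    s=readout.read_state(); R=Ro.from_euler("xyz",s["tool_rot"]).as_matrix(); p=s["eef_pos"]
    T=Ro.from_euler("xyz",[np.pi,0,yaw]).as_matrix()
    print("at",p.round(1),s["tool_rot"].round(4),"w%.1f g%.0f F"%(s["width"],s["gripper_force"]),s["force"].round(1),"t%.1f"%s["clock"])
    print("shift(0.1m)",(R.T@(np.array([x,y,z])-p)/100).round(3),"twist(180)",(Ro.from_matrix(R.T@T).as_rotvec()/np.pi).round(4))
if __name__=="__main__": need(*map(float,sys.argv[1:5]))
E
python3 -m jog '{"claw":[1,1,1,1,1,1,1,1,1,1,1],"xyz":[[-0.36,-0.27,-0.04],[-0.36,-0.27,-0.04],[-0.36,-0.27,-0.04],[-0.36,-0.27,-0.04],[-0.36,-0.27,-0.04],[-0.36,-0.27,-0.04],[-0.36,-0.27,-0.04],[-0.36,-0.27,-0.04],[0,0,0],[0,0,0],[0,0,0]],"twist":[[0,0,0],[0,0,0],[0,0,0],[0,0,0],[0,0,0],[0,0,0],[0,0,0],[0,0,0],[0,0,-0.034],[0,0,-0.034],[0,0,0]]}'
python3 - <<'E'
from h import *; from cell import optics; from go import need
need(420,344,200,3.09)
d=optics.get_image("wrist"); cv2.imwrite("pics/w1.png",d["color"][:,:,::-1])
c=cam(d); import pickle; pickle.dump(c,open("w1.pkl","wb"))
crop("pics/w1.png",(0,0,560,420),1.42,"pics/w1v.png")
E
```

```text
clock: 3.12
eef_pos: [391.0, 344.2, 233.6]
tool_rot: [3.141, -0.0, 3.091]
force: [0.5, 0.2, -0.3]
width: 85.3
gripper_force: 0.0
at [391.  344.2 233.6] [ 3.1412 -0.      3.091 ] w85.3 g0 F [ 0.5  0.2 -0.3] t3.1
shift(0.1m) [-0.29   0.013  0.336] twist(180) [ 0.0001 -0.      0.0003]
```

View pics/w1v.png

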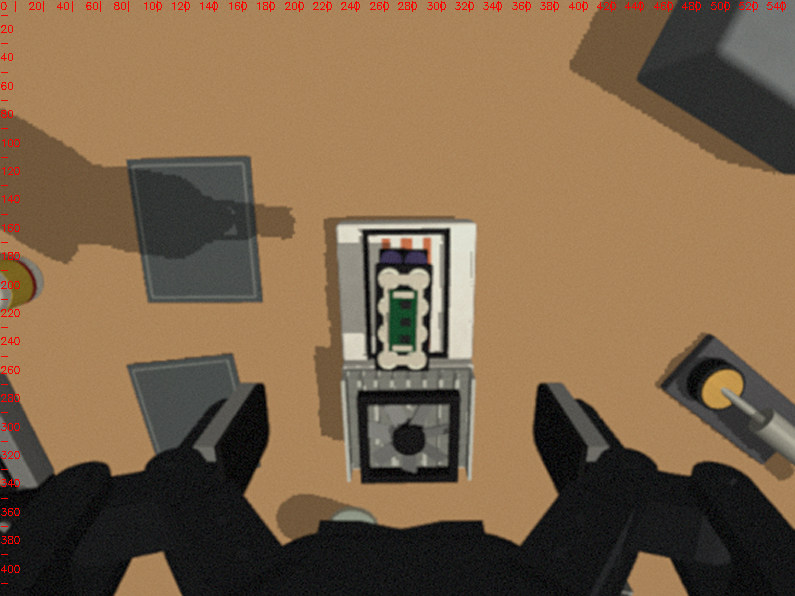

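```bash
cat > fw.py <<'E'
from h import *
SG=np.array([[1,-1],[-1,-1],[-1,1],[1,1]])/2
def fitw(name,L,W,obs,z=None,g=(450,0,60,0)):
    """obs: [(cam,{corner:pix})]; z fixed or free"""
    def res(p):
        zz=z if z is not None else p[3]; c,s=np.cos(p[2]),np.sin(p[2]); r=[]
        for cm,o in obs:
            for i,px in o.items():
                q=SG[i]*[L,W]; r.append(proj(cm,[p[0]+c*q[0]-s*q[1],p[1]+s*q[0]+c*q[1],zz])[0]-px)
        return np.ravel(r)
    f=least_squares(res,[g[0],g[1],g[3],g[2]][:4 if z is None else 3],loss="soft_l1")
    print(name,"z",z,f.x.round(3),"rms %.2f max %.1f"%(np.sqrt((f.fun**2).mean()),abs(f.fun).max()))
    return f.x
E
python3 - <<'E'
from fw import *; import pickle; from fit import C,S2,G2
w=pickle.load(open("w1.pkl","rb"))
e=lambda *p,F=lambda x,y:(x/1.42,y/1.42):{i:F(*q) for i,q in enumerate(p) if q}
g=(420,345,60,0)
deck=e((343,362),(337,222),(475,220),(473,362)); rim=e((366,357),(362,231),(449,230),(448,357)); top=e((376,371),(378,265),(431,263),(431,371))
for z in (None,30): fitw("deck",122,116,[(w,deck)],z,g)
for z in (None,36): fitw("rim",114,72,[(w,rim)],z,g)
for z in (None,98): fitw("pack8",80.8,40.4,[(w,top)],z,g)
fitw("rim3",114,72,[(w,rim),(C["side"],e((258,380),None,(476,535),(253,519),F=S2)),(C["scene"],e((465,190),(348,107),F=G2))],None,g)
fitw("pack3",80.8,40.4,[(w,top),(C["side"],e((293,358),(458,372),(455,452),(293,440),F=S2)),(C["scene"],e((470,113),(390,45),(430,20),(517,90),F=G2))],None,g)
mat=e(None,(127,159),(250,155),(262,300));
E
```

```text
deck z None [ 4.22339e+02  3.49088e+02 -3.80000e-02  3.24240e+01] rms 1.15 max 2.3
deck z 30 [ 4.22849e+02  3.48996e+02 -3.60000e-02] rms 1.15 max 2.0
rim z None [ 4.25990e+02  3.48043e+02 -3.80000e-02  2.56500e+01] rms 0.43 max 0.9
rim z 36 [ 4.23632e+02  3.48084e+02 -3.60000e-02] rms 1.14 max 2.2
pack8 z None [ 4.23769e+02  3.45354e+02 -4.60000e-02  9.35660e+01] rms 1.06 max 2.6
pack8 z 98 [ 4.22230e+02  3.45302e+02 -4.50000e-02] rms 1.23 max 3.1
rim3 z None [ 4.22295e+02  3.48405e+02 -3.30000e-02  3.53790e+01] rms 1.44 max 2.9
pack3 z None [ 4.22950e+02  3.45026e+02 -4.60000e-02  9.43830e+01] rms 1.17 max 3.0
```

```bash
python3 -m jog '{"claw":[1,1,1,1,1,1,1,1,1,1],"xyz":[[-0.08,0.01,0.3],[-0.08,0.01,0.3],[-0.08,0.01,0.3],[-0.074,-0.004,0.3],[0,0,0.3],[0,0,0.2],[0,0,0.1],[0,0,0.1],[0,0,0],[0,0,0]],"twist":[[0,0,-0.002],[0,0,0],[0,0,0],[0,0,0],[0,0,0],[0,0,0],[0,0,0],[0,0,0],[0,0,0],[0,0,0]]}'
python3 go.py 422.5 345.2 43 3.097
```

```text
clock: 4.42
eef_pos: [422.7, 345.8, 44.1]
tool_rot: [3.141, 0.001, 3.099]
force: [0.2, 0.0, 0.3]
width: 85.3
gripper_force: 0.0
at [422.7 345.8  44.1] [3.1408e+00 8.0000e-04 3.0985e+00] w85.3 g0 F [0.2 0.  0.3] t4.4
shift(0.1m) [ 0.002 -0.007  0.011] twist(180) [0.0002 0.0003 0.0005]
```

```bash
python3 -m jog '{"claw":[0.55,0.5,0.4,0,0,0,0,0],"xyz":[[0,-0.005,0],[0,0,0],[0,0,0],[0,0,0],[0,0,0],[0,0,0],[0,0,0],[0,0,0]],"twist":[[0,0,0],[0,0,0],[0,0,0],[0,0,0],[0,0,0],[0,0,0],[0,0,0],[0,0,0]]}'
python3 go.py 547 127 200 3.09
```

```text
clock: 5.42
eef_pos: [422.5, 345.0, 44.1]
tool_rot: [3.141, 0.0, 3.098]
force: [-0.1, -0.5, 6.4]
width: 38.7
gripper_force: 59.8
at [422.5 345.   44.1] [3.1412e+00 4.0000e-04 3.0982e+00] w38.7 g60 F [-0.1 -0.5  6.4] t5.4
shift(0.1m) [-1.339 -2.123 -1.559] twist(180) [0.0001 0.0001 0.0026]
```

```bash
python3 -m jog '{"claw":[0,0,0,0,0,0,0],"xyz":[[0,0,-0.05],[0,0,-0.15],[0,0,-0.3],[0,0,-0.3],[0,0,-0.3],[0,0,-0.3],[0,0,-0.1]],"twist":[[0,0,0],[0,0,0],[0,0,0],[0,0,0],[0,0,0],[0,0,0],[0,0,0]]}'
python3 -m jog '{"claw":[0,0,0,0,0,0,0,0,0,0,0,0],"xyz":[[-0.1,-0.15,0],[-0.2,-0.31,0],[-0.2,-0.31,0],[-0.2,-0.31,0],[-0.2,-0.31,0],[-0.2,-0.31,0],[-0.16,-0.25,0],[-0.1,-0.2,0],[0,0,0],[0,0,0],[0,0,0],[0,0,0]],"twist":[[0,0,0],[0,0,0],[0,0,0],[0,0,0],[0,0,0],[0,0,0],[0,0,0],[0,0,0],[0,0,-0.015],[0,0,-0.015],[0,0,0],[0,0,0]]}'
python3 - <<'E'
from h import *; from cell import optics; from go import need
need(549,124.5,18,3.2)
d=optics.get_image("wrist"); cv2.imwrite("pics/w2.png",d["color"][:,:,::-1])
import pickle; pickle.dump(cam(d),open("w2.pkl","wb"))
crop("pics/w2.png",(0,0,560,420),1.42,"pics/w2v.png")
E
```

```text
clock: 6.3
eef_pos: [423.0, 345.6, 195.8]
tool_rot: [3.139, 0.003, 3.099]
force: [0.5, 0.8, -3.4]
width: 38.9
gripper_force: 60.9
clock: 7.8
eef_pos: [548.4, 123.4, 192.6]
tool_rot: [-3.141, -0.002, -3.092]
force: [0.8, 0.3, -3.9]
width: 38.7
gripper_force: 60.9
at [548.4 123.4 192.6] [-3.1408e+00 -1.8000e-03 -3.0918e+00] w38.7 g61 F [ 0.8  0.3 -3.9] t7.8
shift(0.1m) [-0.009  0.012  1.746] twist(180) [-0.0002 -0.0006 -0.0027]
```

View pics/w2v.png

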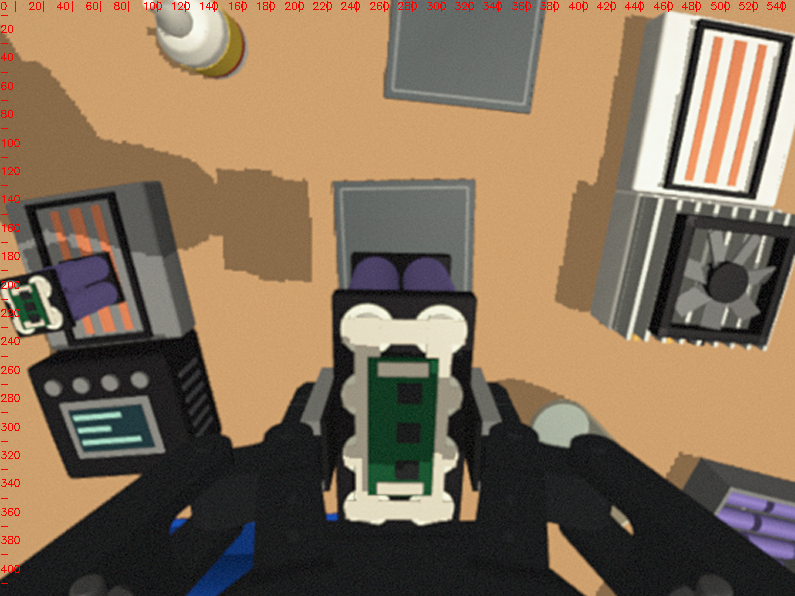

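Run:
```python
from h import *; import pickle
w=pickle.load(open("w2.pkl","rb"))
a,b=[onz(w,(x/1.42,y/1.42),3) for x,y in ((333,182),(475,180))]
v=b-a; th=np.arctan2(v[1],v[0])-np.pi/2; print(a,b,th, (a+b)/2+65*np.array([np.cos(th),np.sin(th),0]))
for z in (98,): print([onz(w,(x/1.42,y/1.42),z).round(1) for x,y in ((4,285),(40,277))])
```

```text
[489.01715205  68.84765927   3.        ] [482.05960016 177.63949781   3.        ] 0.06386590938710102 [550.40585839 127.39204114   3.        ]
[array([ 555.6, -128.3,   98. ]), array([ 549.2, -101.9,   98. ])]
```

```bash
python3 -m jog '{"claw":[0,0,0,0,0,0,0,0,0,0],"xyz":[[0,0.02,0.2],[0,0,0.3],[0,0,0.3],[0,0,0.3],[0,0,0.3],[0,0,0.2],[0,0,0.1],[0,0,0.02],[0,0,0],[0,0,0]],"twist":[[0,0,-0.002],[0,0,0],[0,0,0],[0,0,0],[0,0,0],[0,0,0],[0,0,0],[0,0,0],[0,0,0],[0,0,0]]}'
python3 go.py 549 126 17.5 3.2
```

```text
clock: 9.1
eef_pos: [549.5, 126.5, 22.3]
tool_rot: [3.141, 0.002, -3.084]
force: [-0.4, 0.1, -3.9]
width: 39.3
gripper_force: 60.9
at [549.5 126.5  22.3] [ 3.1413e+00  1.6000e-03 -3.0840e+00] w39.3 g61 F [-0.4  0.1 -3.9] t9.1
shift(0.1m) [ 0.006 -0.005  0.048] twist(180) [ 0.0001  0.0005 -0.0003]
```

```bash
python3 -m jog '{"claw":[0,0,0,0,0],"xyz":[[0,0,0.02],[0,0,0.015],[0,0,0.01],[0,0,0],[0,0,0]],"twist":[[0,0,0],[0,0,0],[0,0,0],[0,0,0],[0,0,0]]}'
```

```text
clock: 9.72
eef_pos: [548.8, 126.3, 17.2]
tool_rot: [-3.142, -0.0, -3.084]
force: [-1.3, -1.4, 1.4]
width: 38.9
gripper_force: 61.3
```

```bash
python3 -m jog '{"claw":[0.5,0.6,0.8,1,1,1,1,1,1,1,1,1],"xyz":[[0,0,0],[0,0,0],[0,0,0],[0,0,0],[0,0,-0.1],[0,0,-0.3],[0,0,-0.4],[0,0,-0.4],[0,0,-0.4],[0,0,-0.4],[0,0,-0.1],[0,0,0]],"twist":[[0,0,0],[0,0,0],[0,0,0],[0,0,0],[0,0,0],[0,0,0],[0,0,0],[0,0,0],[0,0,0],[0,0,0],[0,0,0],[0,0,0]]}'
python3 -m jog '{"claw":[1,1,1,1,1,1,1,1,1,1,1,1],"xyz":[[0.07,-0.2,0],[0.14,-0.42,0],[0.14,-0.42,0],[0.14,-0.42,0],[0.14,-0.42,0],[0.14,-0.42,0],[0.14,-0.42,0],[0.14,-0.42,0],[0.14,-0.42,0],[0.14,-0.42,0],[0.14,-0.38,0],[0.02,0,0]],"twist":[[0,0,0],[0,0,0],[0,0,0],[0,0,0],[0,0,0],[0,0,0],[0,0,0],[0,0,0],[0,0,0],[0,0,0],[0,0,0],[0,0,0.03]]}'
python3 -m jog '{"claw":[1,1],"xyz":[[0,0,0],[0,0,0]],"twist":[[0,0,0.026],[0,0,0]]}'
python3 - <<'E'
from h import *; from cell import optics; from go import need
need(454,-320,43,3.02)
d=optics.get_image("wrist"); cv2.imwrite("pics/w3.png",d["color"][:,:,::-1])
import pickle; pickle.dump(cam(d),open("w3.pkl","wb"))
crop("pics/w3.png",(0,0,560,420),1.42,"pics/w3v.png")
E
```

```text
clock: 11.22
eef_pos: [548.9, 126.4, 227.6]
tool_rot: [3.141, 0.001, -3.084]
force: [-0.0, -0.0, -1.1]
width: 85.6
gripper_force: 0.0
clock: 12.72
eef_pos: [420.7, -322.0, 225.5]
tool_rot: [-3.141, -0.004, 3.094]
force: [0.3, 1.5, -0.0]
width: 85.6
gripper_force: 0.0
clock: 12.98
eef_pos: [423.0, -317.9, 225.7]
tool_rot: [3.141, -0.003, 3.022]
force: [1.1, -0.5, -0.4]
width: 85.7
gripper_force: 0.0
at [ 423.  -317.9  225.7] [ 3.1408 -0.0033  3.0225] w85.7 g0 F [ 1.1 -0.5 -0.4] t13.0
shift(0.1m) [-0.316  0.014  1.826] twist(180) [ 0.0003 -0.001   0.0008]
```

View pics/w3v.png

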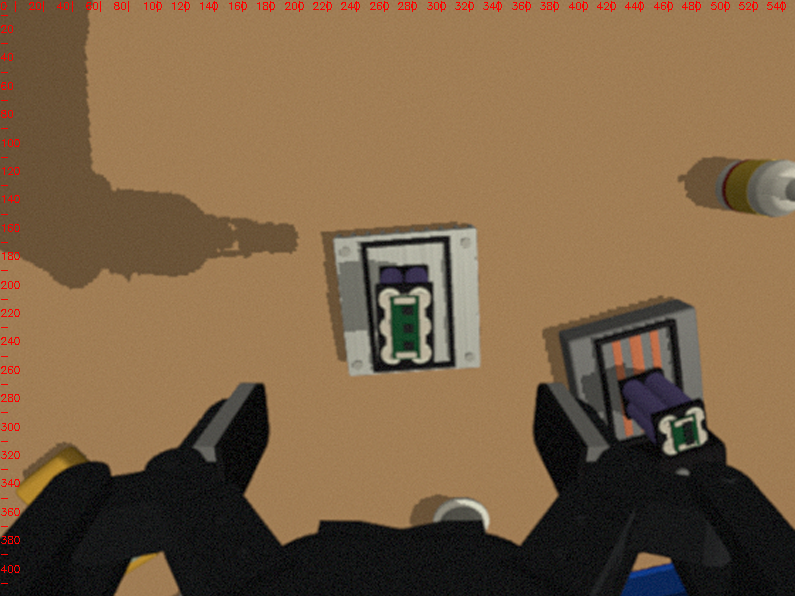

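Run:
```python
from fw import *; import pickle; from fit import C,S1,G1
w=pickle.load(open("w3.pkl","rb"))
e=lambda *p,F=lambda x,y:(x/1.42,y/1.42):{i:F(*q) for i,q in enumerate(p) if q}
g=(455,-320,60,0)
deck=e((349,375),(333,238),(474,228),(480,366)); rim=e((375,371),(360,243),(448,236),(455,366)); top=e((379,364),(377,285),(431,284),(433,363))
for z in (None,30): fitw("deck",122,116,[(w,deck)],z,g)
for z in (None,36): fitw("rim",114,72,[(w,rim)],z,g)
for z in (None,98): fitw("pack6",60.6,40.4,[(w,top)],z,g)
fitw("pack3",60.6,40.4,[(w,top),(C["side"],e((537,28),(642,37),(637,75),(530,70),F=S1)),(C["scene"],e((105,185),(62,118),(125,85),(160,160),F=G1))],None,g)
```

```text
deck z None [ 4.62829e+02 -3.14533e+02 -4.20000e-02  2.60510e+01] rms 0.39 max 0.7
deck z 30 [ 4.61752e+02 -3.14372e+02 -4.30000e-02] rms 0.66 max 1.4
rim z None [ 4.64040e+02 -3.14248e+02 -3.50000e-02  2.75260e+01] rms 0.39 max 0.7
rim z 36 [ 4.61853e+02 -3.14143e+02 -3.50000e-02] rms 0.97 max 1.6
pack6 z None [ 4.60978e+02 -3.18343e+02 -9.50000e-02  8.17990e+01] rms 0.52 max 1.1
pack6 z 98 [ 4.55631e+02 -3.17941e+02 -9.30000e-02] rms 1.44 max 2.1
pack3 z None [ 4.57020e+02 -3.18421e+02 -9.20000e-02  9.21170e+01] rms 1.26 max 2.4
```

```bash
python3 -m jog '{"claw":[1,1,1,1,1,1,1,1,1,1,1],"xyz":[[-0.17,0.02,0.1],[-0.17,0.02,0.2],[0,0,0.3],[0,0,0.3],[0,0,0.3],[0,0,0.3],[0,0,0.2],[0,0,0.1],[0,0,0.01],[0,0,0],[0,0,0]],"twist":[[0,0,0],[0,0,0],[0,0,-0.008],[0,0,0],[0,0,0],[0,0,0],[0,0,0],[0,0,0],[0,0,0],[0,0,0],[0,0,0]]}'
python3 go.py 457 -318 44 3.047
```

```text
clock: 14.4
eef_pos: [460.1, -317.9, 46.8]
tool_rot: [-3.141, 0.001, 3.049]
force: [-0.2, 1.0, -0.0]
width: 85.6
gripper_force: 0.0
at [ 460.1 -317.9   46.8] [-3.1409e+00  1.4000e-03  3.0485e+00] w85.6 g0 F [-0.2  1.  -0. ] t14.4
shift(0.1m) [ 0.03  -0.004  0.028] twist(180) [-0.0002  0.0005  0.0005]
```

```bash
python3 -m jog '{"claw":[1,1,0.55,0.5,0.4,0,0,0,0,0],"xyz":[[0.03,-0.004,0.027],[0,0,0],[0,0,0],[0,0,0],[0,0,0],[0,0,0],[0,0,0],[0,0,0],[0,0,0],[0,0,0]],"twist":[[0,0,0],[0,0,0],[0,0,0],[0,0,0],[0,0,0],[0,0,0],[0,0,0],[0,0,0],[0,0,0],[0,0,0]]}'
python3 go.py 457 -318 194 3.047
```

```text
clock: 15.65
eef_pos: [456.6, -317.8, 43.6]
tool_rot: [-3.141, 0.0, 3.048]
force: [-1.1, -0.0, 5.1]
width: 38.8
gripper_force: 60.1
at [ 456.6 -317.8   43.6] [-3.1413e+00  4.0000e-04  3.0484e+00] w38.8 g60 F [-1.1 -0.   5.1] t15.7
shift(0.1m) [-0.005 -0.002 -1.504] twist(180) [-0.0001  0.0001  0.0004]
```

```bash
python3 -m jog '{"claw":[0,0,0,0,0,0,0,0],"xyz":[[0,0,-0.05],[0,0,-0.15],[0,0,-0.3],[0,0,-0.3],[0,0,-0.3],[0,0,-0.3],[0,0,-0.1],[0,0,0]],"twist":[[0,0,0],[0,0,0],[0,0,0],[0,0,0],[0,0,0],[0,0,0],[0,0,0],[0,0,0]]}'
python3 -m jog '{"claw":[0,0,0,0,0,0,0,0,0],"xyz":[[0.03,0.2,0],[0.06,0.4,0],[0.06,0.42,0],[0.06,0.42,0],[0.06,0.42,0],[0.06,0.42,0],[0.06,0.42,0],[0.06,0.42,0],[0.06,0.42,0]],"twist":[[0,0,0],[0,0,0],[0,0,0],[0,0,0],[0,0,0],[0,0,0],[0,0,0],[0,0,0],[0,0,0]]}'
python3 -m jog '{"claw":[0,0,0,0,0,0,0,0,0,0,0],"xyz":[[0.06,0.42,0],[0.06,0.42,0],[0.06,0.42,0],[0.06,0.42,0],[0.06,0.42,0],[0.06,0.4,0],[0.06,0.35,0],[0.03,0.2,0],[0,0,0],[0,0,0],[0,0,0]],"twist":[[0,0,0],[0,0,0],[0,0,0],[0,0,0],[0,0,0],[0,0,0],[0,0,0],[0,0,0],[0,0,-0.01],[0,0,-0.009],[0,0,0]]}'
python3 - <<'E'
from h import *; from cell import optics; from go import need
need(422.8,348.6,60,3.105)
d=optics.get_image("wrist"); cv2.imwrite("pics/w4.png",d["color"][:,:,::-1])
import pickle; pickle.dump(cam(d),open("w4.pkl","wb"))
crop("pics/w4.png",(170,90,250,200),3,"pics/w4v.png")
E
```

```text
clock: 16.65
eef_pos: [456.5, -317.6, 193.6]
tool_rot: [-3.141, 0.001, 3.048]
force: [-0.0, 1.1, -2.7]
width: 38.7
gripper_force: 60.9
clock: 17.77
eef_pos: [436.5, 41.9, 192.3]
tool_rot: [-3.141, -0.003, 3.05]
force: [0.8, 0.1, -2.6]
width: 38.9
gripper_force: 61.0
clock: 19.15
eef_pos: [422.5, 345.6, 193.3]
tool_rot: [-3.141, -0.0, 3.106]
force: [0.9, -0.0, -2.5]
width: 39.1
gripper_force: 61.0
at [422.5 345.6 193.3] [-3.1406e+00 -2.0000e-04  3.1061e+00] w39.1 g61 F [ 0.9 -0.  -2.5] t19.1
shift(0.1m) [-0.002  0.032  1.333] twist(180) [-0.0003 -0.0001  0.0004]
```

View pics/w4v.png

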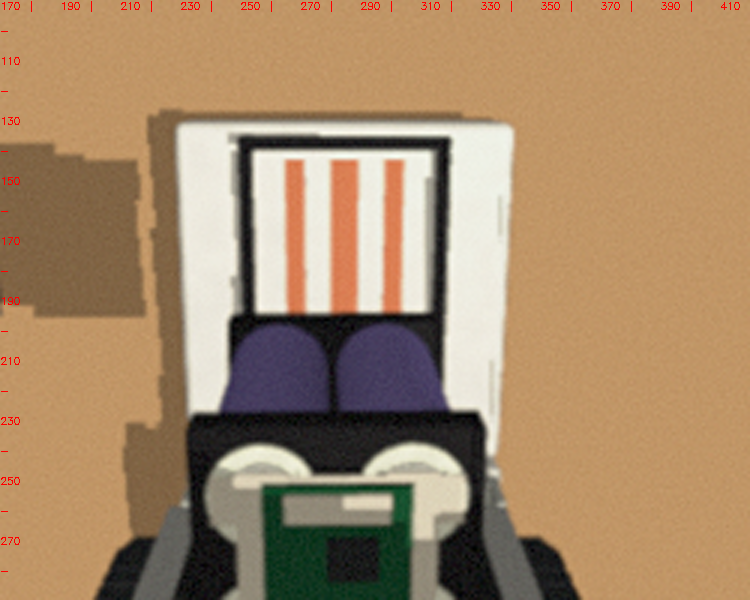

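```bash
cat > edge.py <<'E'
from h import *
def edge(w,p,q,z,half,name):
    a,b=onz(w,p,z),onz(w,q,z); v=b-a; th=np.arctan2(v[1],v[0])-np.pi/2
    print(name,"len %.1f"%np.hypot(*v[:2]),"yaw %.3f"%th,"centre",((a+b)/2+half*np.array([np.cos(th),np.sin(th),0])).round(1))
E
python3 - <<'E'
from edge import *; import pickle
w=pickle.load(open("w4.pkl","rb")); P=lambda x,y:(170+x/3,90+y/3)
edge(w,P(238,136),P(450,138),36,57,"rim"); edge(w,P(178,124),P(513,124),30,61,"deck")
edge(w,P(232,316),P(442,316),179.7,30.3,"foot"); edge(w,P(190,414),P(484,412),247.7,30.3,"top")
w=pickle.load(open("w2.pkl","rb")); P=lambda x,y:(x/1.42,y/1.42)
from fw import fitw
fitw("rim",114,72,[(w,{1:P(697,20),0:P(667,190),3:P(757,201)})],36,(420,345,60,0))
E
```

```text
rim len 70.5 yaw -0.044 centre [424.1 348.   36. ]
deck len 113.2 yaw -0.035 centre [424.1 349.1  30. ]
foot len 41.4 yaw -0.035 centre [424.  346.2 179.7]
top len 37.8 yaw -0.028 centre [420.5 346.5 247.7]
rim z 36 [ 4.24406e+02  3.47603e+02 -1.30000e-02] rms 0.66 max 1.3
```

```bash
python3 -m jog '{"claw":[0,0,0,0,0,0,0,0,0,0],"xyz":[[-0.01,0.025,0.2],[0,0,0.3],[0,0,0.3],[0,0,0.3],[0,0,0.2],[0,0,0.1],[0,0,0.04],[0,0,0.02],[0,0,0],[0,0,0]],"twist":[[0,0,0],[0,0,0],[0,0,0],[0,0,0],[0,0,0],[0,0,0],[0,0,0],[0,0,0],[0,0,0],[0,0,0]]}'
python3 go.py 423.5 348.3 43.6 3.105
```

```text
clock: 20.45
eef_pos: [423.5, 350.2, 47.8]
tool_rot: [3.141, 0.001, 3.108]
force: [-0.3, -0.3, -2.5]
width: 39.6
gripper_force: 61.0
at [423.5 350.2  47.8] [3.1408e+00 7.0000e-04 3.1082e+00] w39.6 g61 F [-0.3 -0.3 -2.5] t20.4
shift(0.1m) [-0.    -0.019  0.042] twist(180) [0.0002 0.0002 0.001 ]
```

```bash
python3 -m jog '{"claw":[0,0,0,0,0,0],"xyz":[[0,-0.016,0],[0,0,0.02],[0,0,0.015],[0,0,0.007],[0,0,0],[0,0,0]],"twist":[[0,0,0],[0,0,0],[0,0,0],[0,0,0],[0,0,0],[0,0,0]]}'
```

```text
clock: 21.2
eef_pos: [423.2, 348.2, 43.6]
tool_rot: [3.142, 0.0, 3.108]
force: [-1.2, -1.0, 6.0]
width: 39.0
gripper_force: 61.8
```

```bash
python3 -m jog '{"claw":[0.5,0.6,0.8,1,1,1,1,1,1,1,1,1],"xyz":[[0,0,0],[0,0,0],[0,0,0],[0,0,0],[0,0,-0.1],[0,0,-0.3],[0,0,-0.4],[0,0,-0.4],[0.1,0,-0.4],[0.2,0,-0.3],[0,0,0],[0,0,0]],"twist":[[0,0,0],[0,0,0],[0,0,0],[0,0,0],[0,0,0],[0,0,0],[0,0,0],[0,0,0],[0,0,0],[0,0,0],[0,0,0],[0,0,0]]}'
python3 - <<'E'
from h import *; from cell import optics; from go import need
need(535,-117,230,3.34)
d=optics.get_image("wrist"); cv2.imwrite("pics/w5.png",d["color"][:,:,::-1])
import pickle; pickle.dump(cam(d),open("w5.pkl","wb"))
crop("pics/w5.png",(210,130,150,130),5,"pics/w5v.png")
E
```

```text
clock: 22.7
eef_pos: [393.3, 348.9, 233.0]
tool_rot: [-3.141, 0.0, 3.108]
force: [-0.6, 1.0, -0.7]
width: 85.8
gripper_force: 0.0
at [393.3 348.9 233. ] [-3.1413e+00  2.0000e-04  3.1080e+00] w85.8 g0 F [-0.6  1.  -0.7] t22.7
shift(0.1m) [-1.572 -4.609  0.031] twist(180) [-0.0001  0.0001 -0.0739]
```

View pics/w5v.png

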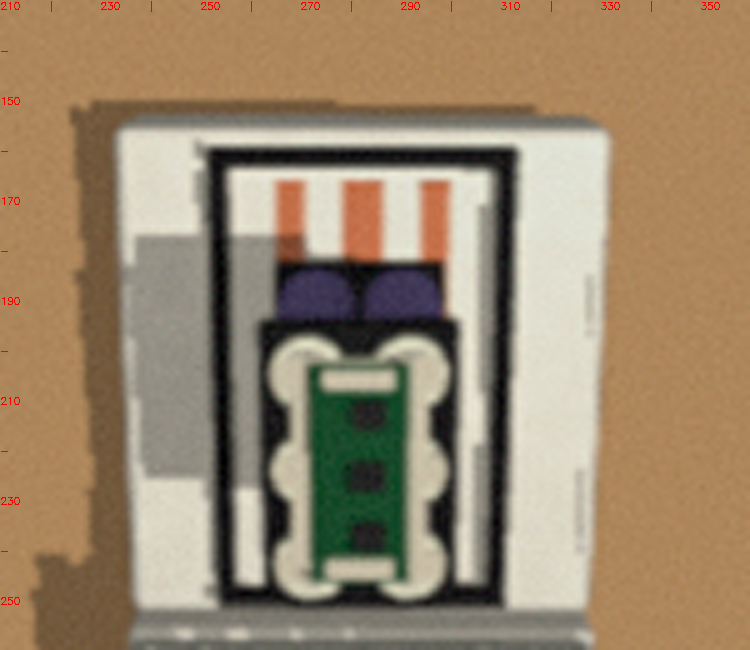

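Run:
```python
from edge import *; from fw import fitw; import pickle
w=pickle.load(open("w5.pkl","rb")); P=lambda x,y:(210+x/5,130+y/5)
g=(420,345,60,0)
fitw("rim",114,72,[(w,{1:P(207,149),0:P(218,606),3:P(504,606),2:P(516,149)})],36,g)
fitw("deck",122,116,[(w,{1:P(118,128),0:P(135,608),3:P(588,608),2:P(609,128)})],30,g)
edge(w,P(278,262),P(443,262),30,30.3,"foot"); edge(w,P(262,320),P(457,320),98,30.3,"top")
edge(w,P(207,149),P(516,149),36,57,"rim-edge")
```

```text
rim z 36 [ 4.23516e+02  3.48611e+02 -3.40000e-02] rms 0.53 max 0.7
deck z 30 [ 4.23186e+02  3.48898e+02 -3.50000e-02] rms 0.83 max 1.2
foot len 39.0 yaw -0.034 centre [424.7 348.4  30. ]
top len 38.1 yaw -0.034 centre [422.7 348.2  98. ]
rim-edge len 70.4 yaw -0.034 centre [424.  348.6  36. ]
```

```bash
python3 -m jog '{"claw":[1,1,1,1,1,1,1,1,1,1,1,1],"xyz":[[-0.07,-0.2,0],[-0.14,-0.41,0],[-0.14,-0.41,0],[-0.14,-0.41,0],[-0.14,-0.41,0],[-0.14,-0.41,0],[-0.14,-0.41,0],[-0.14,-0.41,0],[-0.14,-0.41,0],[-0.14,-0.41,0],[-0.14,-0.41,0],[-0.1,-0.31,0]],"twist":[[0,0,0],[0,0,0],[0,0,0],[0,0,0],[0,0,0],[0,0,0],[0,0,0],[0,0,0],[0,0,0],[0,0,0],[0,0,0],[0,0,0]]}'
python3 -m jog '{"claw":[1,1,1],"xyz":[[0,0,0],[0,0,0],[0,0,0]],"twist":[[0,0,-0.037],[0,0,-0.037],[0,0,0]]}'
python3 - <<'E'
from h import *; from cell import optics; from go import need
need(567,-114,44,3.34)
d=optics.get_image("wrist"); cv2.imwrite("pics/w6.png",d["color"][:,:,::-1])
import pickle; pickle.dump(cam(d),open("w6.pkl","wb"))
crop("pics/w6.png",(190,130,180,140),4.4,"pics/w6v.png")
E
```

```text
clock: 24.25
eef_pos: [534.4, -119.5, 231.6]
tool_rot: [-3.141, -0.002, 3.106]
force: [-0.9, -0.3, -0.3]
width: 85.1
gripper_force: 0.0
clock: 24.62
eef_pos: [534.1, -117.3, 231.8]
tool_rot: [3.141, -0.002, -2.945]
force: [0.3, 1.1, 0.8]
width: 85.6
gripper_force: 0.0
at [ 534.1 -117.3  231.8] [ 3.1408e+00 -2.3000e-03 -2.9448e+00] w85.6 g0 F [0.3 1.1 0.8] t24.6
shift(0.1m) [-0.333 -0.033  1.877] twist(180) [ 0.0003 -0.0007 -0.0005]
```

View pics/w6v.png

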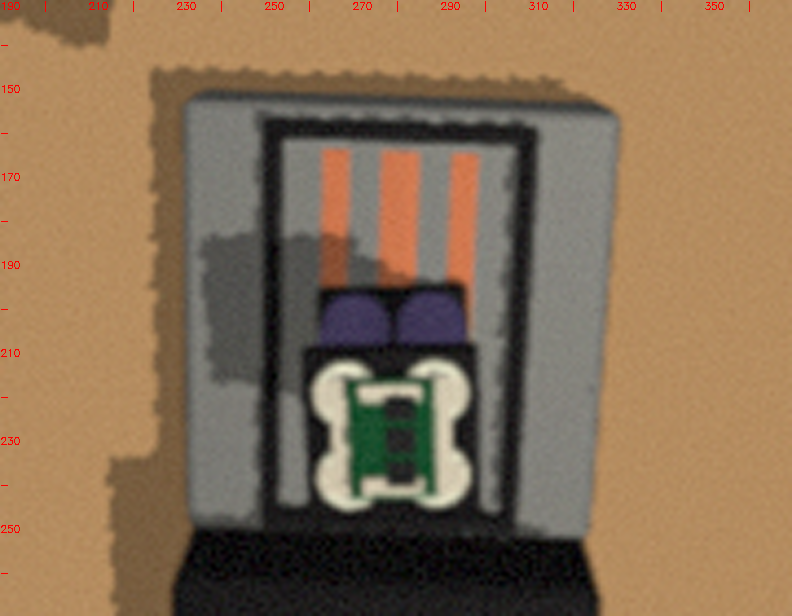

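Run:
```python
from edge import *; from fw import fitw; import pickle; from fit import C,S1,G1
w=pickle.load(open("w6.pkl","rb")); P=lambda x,y:(190+x/4.4,130+y/4.4)
g=(560,-115,60,.15)
for z in (36,None): fitw("rim",114,72,[(w,{1:P(264,120),0:P(262,524),3:P(514,530),2:P(536,128)})],z,g)
fitw("deck",122,116,[(w,{1:P(187,102),0:P(190,526),3:P(588,539),2:P(618,116)})],30,g)
edge(w,P(318,287),P(465,285),30,20.2,"foot"); edge(w,P(306,345),P(477,345),98,20.2,"top")
tp={1:P(306,345),2:P(477,345),3:P(472,515),0:P(306,515)}
fitw("top",40.4,40.4,[(w,tp)],98,g)
e=lambda F,*p:{i:F(*q) for i,q in enumerate(p) if q}
fitw("top3",40.4,40.4,[(w,tp),(C["side"],e(S1,(318,285),(393,275),(407,332),(327,340))),(C["scene"],e(G1,(520,110),(473,78),(510,40),(555,73)))],None,g)
```

```text
rim z 36 [ 5.61684e+02 -1.14321e+02  1.66000e-01] rms 0.69 max 0.9
rim z None [ 5.63184e+02 -1.14065e+02  1.67000e-01  2.96030e+01] rms 0.16 max 0.3
deck z 30 [ 5.62213e+02 -1.13698e+02  1.63000e-01] rms 1.02 max 1.5
foot len 39.8 yaw 0.210 centre [ 569.8 -113.1   30. ]
top len 38.3 yaw 0.196 centre [ 567.2 -113.3   98. ]
top z 98 [ 5.67621e+02 -1.13607e+02  1.91000e-01] rms 0.75 max 1.3
top3 z None [ 5.68869e+02 -1.13218e+02  1.92000e-01  9.30260e+01] rms 1.18 max 2.5
```

```bash
python3 -m jog '{"claw":[1,1,1,1,1,1,1,1,1,1,1],"xyz":[[-0.17,-0.014,0.1],[-0.17,-0.014,0.2],[0,0,0.3],[0,0,0.3],[0,0,0.3],[0,0,0.3],[0,0,0.2],[0,0,0.1],[0,0,0.06],[0,0,0],[0,0,0]],"twist":[[0,0,0],[0,0,0],[0,0,0],[0,0,0],[0,0,0],[0,0,0],[0,0,0],[0,0,0],[0,0,0],[0,0,0],[0,0,0]]}'
python3 go.py 568.3 -113.3 44 3.34
```

```text
clock: 26.05
eef_pos: [569.2, -112.8, 47.8]
tool_rot: [-3.141, 0.001, -2.943]
force: [0.0, 0.4, -0.3]
width: 85.2
gripper_force: 0.0
at [ 569.2 -112.8   47.8] [-3.1411e+00  1.3000e-03 -2.9427e+00] w85.2 g0 F [ 0.   0.4 -0.3] t26.1
shift(0.1m) [ 0.01  -0.003  0.038] twist(180) [-0.0002  0.0004  0.0002]
```

```bash
python3 -m jog '{"claw":[1,1,0.55,0.5,0.4,0,0,0,0,0],"xyz":[[0.01,-0.003,0.037],[0,0,0],[0,0,0],[0,0,0],[0,0,0],[0,0,0],[0,0,0],[0,0,0],[0,0,0],[0,0,0]],"twist":[[0,0,0],[0,0,0],[0,0,0],[0,0,0],[0,0,0],[0,0,0],[0,0,0],[0,0,0],[0,0,0],[0,0,0]]}'
python3 -m jog '{"claw":[0,0,0,0,0,0,0,0],"xyz":[[0,0,-0.05],[0,0,-0.15],[0,0,-0.3],[0,0,-0.3],[0,0,-0.3],[0,0,-0.3],[0,0,-0.1],[0,0,0]],"twist":[[0,0,0],[0,0,0],[0,0,0],[0,0,0],[0,0,0],[0,0,0],[0,0,0],[0,0,0]]}'
python3 go.py 462 -314.3 194 3.104
```

```text
clock: 27.3
eef_pos: [567.8, -113.2, 43.8]
tool_rot: [-3.142, 0.0, -2.943]
force: [-1.1, 0.3, 5.8]
width: 38.6
gripper_force: 60.0
clock: 28.3
eef_pos: [567.7, -113.2, 193.8]
tool_rot: [-3.141, 0.001, -2.943]
force: [-0.2, 0.2, -1.4]
width: 39.3
gripper_force: 60.5
at [ 567.7 -113.2  193.8] [-3.1414e+00  8.0000e-04 -2.9426e+00] w39.3 g61 F [-0.2  0.2 -1.4] t28.3
shift(0.1m) [ 1.434 -1.762 -0.003] twist(180) [-0.      0.0003  0.0753]
```

```bash
python3 -m jog '{"claw":[0,0,0,0,0,0,0,0,0,0,0,0],"xyz":[[0.1,-0.13,0],[0.25,-0.31,0],[0.27,-0.33,0],[0.27,-0.33,0],[0.27,-0.33,0],[0.17,-0.21,0],[0.1,-0.12,0],[0,0,0],[0,0,0],[0,0,0],[0,0,0],[0,0,0]],"twist":[[0,0,0],[0,0,0],[0,0,0],[0,0,0],[0,0,0],[0,0,0],[0,0,0],[0,0,0.025],[0,0,0.025],[0,0,0.025],[0,0,0],[0,0,0]]}'
python3 - <<'E'
from h import *; from cell import optics; from go import need
need(462,-314.3,48,3.104)
d=optics.get_image("wrist"); cv2.imwrite("pics/w7.png",d["color"][:,:,::-1])
import pickle; pickle.dump(cam(d),open("w7.pkl","wb"))
crop("pics/w7.png",(170,90,250,200),3,"pics/w7v.png")
E
```

```text
clock: 29.8
eef_pos: [462.1, -313.6, 193.0]
tool_rot: [3.141, -0.001, 3.107]
force: [-0.5, 0.2, -2.3]
width: 38.7
gripper_force: 60.6
at [ 462.1 -313.6  193. ] [ 3.1410e+00 -7.0000e-04  3.1067e+00] w38.7 g61 F [-0.5  0.2 -2.3] t29.8
shift(0.1m) [-0.    -0.007  1.45 ] twist(180) [ 0.0002 -0.0002  0.0009]
```

View pics/w7v.png

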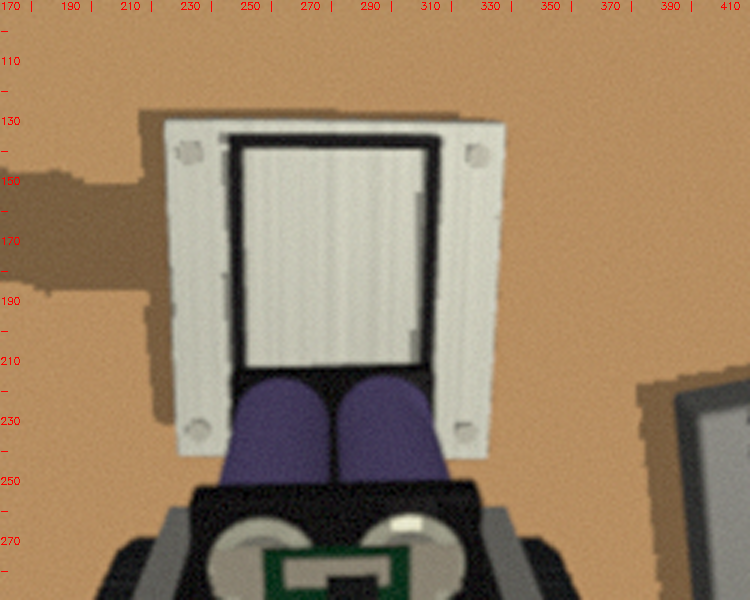

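Run:
```python
from edge import *; from fw import fitw; import pickle
w=pickle.load(open("w7.pkl","rb")); P=lambda x,y:(170+x/3,90+y/3); g=(460,-315,60,0)
fitw("deck",122,116,[(w,{1:P(165,121),2:P(505,123),3:P(488,458),0:P(180,456)})],30,g)
edge(w,P(231,136),P(440,137),36,57,"rim")
edge(w,P(234,369),P(432,368),179.3,20.2,"foot"); edge(w,P(193,487),P(478,483),247.3,20.2,"top")
```

```text
deck z 30 [ 4.62478e+02 -3.13625e+02 -4.00000e-02] rms 0.49 max 0.7
rim len 69.5 yaw -0.040 centre [ 463.3 -313.6   36. ]
foot len 39.7 yaw -0.030 centre [ 464.3 -313.8  179.3]
top len 37.6 yaw -0.020 centre [ 460.1 -313.   247.3]
```

```bash
python3 -m jog '{"claw":[0,0,0,0,0,0,0,0,0,0],"xyz":[[0,0,0.2],[0,0,0.3],[0,0,0.3],[0,0,0.3],[0,0,0.2],[0,0,0.1],[0,0,0.04],[0,0,0.02],[0,0,0],[0,0,0]],"twist":[[0,0,0.001],[0,0,0],[0,0,0],[0,0,0],[0,0,0],[0,0,0],[0,0,0],[0,0,0],[0,0,0],[0,0,0]]}'
python3 go.py 462.5 -313.8 43.6 3.104
```

```text
clock: 31.1
eef_pos: [462.6, -314.2, 47.9]
tool_rot: [-3.141, 0.001, 3.102]
force: [0.7, 1.3, -2.4]
width: 39.3
gripper_force: 60.5
at [ 462.6 -314.2   47.9] [-3.1411e+00  8.0000e-04  3.1019e+00] w39.3 g60 F [ 0.7  1.3 -2.4] t31.1
shift(0.1m) [0.001 0.004 0.043] twist(180) [-0.0001  0.0003 -0.0007]
```

```bash
python3 -m jog '{"claw":[0,0,0,0,0,0],"xyz":[[0,0.004,0],[0,0,0.02],[0,0,0.015],[0,0,0.006],[0,0,0],[0,0,0]],"twist":[[0,0,0],[0,0,0],[0,0,0],[0,0,0],[0,0,0],[0,0,0]]}'
```

```text
clock: 31.85
eef_pos: [462.3, -313.7, 43.7]
tool_rot: [-3.141, 0.0, 3.102]
force: [-2.2, 0.4, 6.0]
width: 39.2
gripper_force: 61.3
```

```bash
python3 -m jog '{"claw":[0.5,0.6,0.8,1,1,1,1,1,1,1,1,1],"xyz":[[0,0,0],[0,0,0],[0,0,0],[0,0,0],[0,0,-0.1],[0,0,-0.3],[0,0,-0.4],[0,0,-0.4],[0.1,0,-0.4],[0.2,0,-0.3],[0,0,0],[0,0,0]],"twist":[[0,0,0],[0,0,0],[0,0,0],[0,0,0],[0,0,0],[0,0,0],[0,0,0],[0,0,0],[0,0,0],[0,0,0],[0,0,0],[0,0,0]]}'
python3 - <<'E'
from h import *; from cell import optics; from go import need
need(548.8,126.3,193,-3.084)
d=optics.get_image("wrist"); cv2.imwrite("pics/w8.png",d["color"][:,:,::-1])
import pickle; pickle.dump(cam(d),open("w8.pkl","wb"))
for l in ("pack4","rest_stand"): print(optics.boxes_of("wrist",l)[:3])
E
```

```text
clock: 33.35
eef_pos: [432.5, -312.0, 233.2]
tool_rot: [3.141, 0.0, 3.102]
force: [-0.4, 0.6, -1.5]
width: 85.4
gripper_force: 0.0
at [ 432.5 -312.   233.2] [3.1412e+00 3.0000e-04 3.1020e+00] w85.4 g0 F [-0.4  0.6 -1.5] t33.4
shift(0.1m) [-0.989  4.426  0.404] twist(180) [ 0.0001  0.0001 -0.0309]
[{'rect': [265.4, 189.9, 36.7, 52.2], 'score': 0.83}]
[{'rect': [229.9, 154.7, 100.2, 98.6], 'score': 0.9}]
```

```bash
python3 -m jog '{"claw":[1,1,1,1,1,1,1,1,1,1,1,1],"xyz":[[-0.04,0.2,0],[-0.09,0.4,0],[-0.09,0.41,0],[-0.09,0.41,0],[-0.09,0.41,0],[-0.09,0.41,0],[-0.09,0.41,0],[-0.09,0.41,0],[-0.09,0.41,0],[-0.09,0.41,0],[-0.09,0.37,0],[-0.05,0.18,0]],"twist":[[0,0,0],[0,0,0],[0,0,0],[0,0,0],[0,0,0],[0,0,0],[0,0,0],[0,0,0],[0,0,0],[0,0,0],[0,0,0],[0,0,0]]}'
python3 -m jog '{"claw":[1,1,1,1],"xyz":[[0,0,0],[0,0,0],[0,0,0],[0,0,0]],"twist":[[0,0,-0.016],[0,0,-0.015],[0,0,0],[0,0,0]]}'
python3 go.py 548.8 126.3 17.2 -3.084
```

```text
clock: 35.0
eef_pos: [548.6, 129.0, 232.2]
tool_rot: [3.141, -0.002, 3.105]
force: [0.1, 0.3, 0.2]
width: 85.6
gripper_force: 0.0
clock: 35.5
eef_pos: [548.8, 125.6, 233.0]
tool_rot: [-3.141, -0.001, -3.086]
force: [0.1, 0.3, 0.2]
width: 85.3
gripper_force: 0.0
at [548.8 125.6 233. ] [-3.1412e+00 -6.0000e-04 -3.0857e+00] w85.3 g0 F [0.1 0.3 0.2] t35.5
shift(0.1m) [-2.000e-03  8.000e-03  2.158e+00] twist(180) [-0.0001 -0.0002 -0.0005]
```

```bash
python3 -m jog '{"claw":[1,1,1,1,1,1,1,1,1,1,1,1],"xyz":[[0,0.007,0.2],[0,0,0.35],[0,0,0.35],[0,0,0.35],[0,0,0.35],[0,0,0.25],[0,0,0.15],[0,0,0.1],[0,0,0.03],[0,0,0],[0,0,0],[0,0,0]],"twist":[[0,0,0],[0,0,0],[0,0,0],[0,0,0],[0,0,0],[0,0,0],[0,0,0],[0,0,0],[0,0,0],[0,0,0],[0,0,0],[0,0,0]]}'
python3 go.py 548.8 126.3 17.2 -3.084
```

```text
clock: 37.0
eef_pos: [549.1, 127.1, 20.8]
tool_rot: [3.141, 0.001, -3.084]
force: [-0.7, -0.6, -0.1]
width: 85.4
gripper_force: 0.0
at [549.1 127.1  20.8] [ 3.1414e+00  9.0000e-04 -3.0839e+00] w85.4 g0 F [-0.7 -0.6 -0.1] t37.0
shift(0.1m) [ 0.004 -0.008  0.036] twist(180) [0.0001 0.0003 0.    ]
```

```bash
python3 -m jog '{"claw":[1,1,0.55,0.5,0.4,0,0,0,0,0],"xyz":[[0.003,-0.008,0.034],[0,0,0],[0,0,0],[0,0,0],[0,0,0],[0,0,0],[0,0,0],[0,0,0],[0,0,0],[0,0,0]],"twist":[[0,0,0],[0,0,0],[0,0,0],[0,0,0],[0,0,0],[0,0,0],[0,0,0],[0,0,0],[0,0,0],[0,0,0]]}'
python3 -m jog '{"claw":[0,0,0,0,0,0,0,0,0],"xyz":[[0,0,-0.05],[0,0,-0.15],[0,0,-0.3],[0,0,-0.3],[0,0,-0.3],[0,0,-0.3],[0,0,-0.3],[0,0,-0.05],[0,0,0]],"twist":[[0,0,0],[0,0,0],[0,0,0],[0,0,0],[0,0,0],[0,0,0],[0,0,0],[0,0,0],[0,0,0]]}'
python3 go.py 562.2 -114 193 3.307
```

```text
clock: 38.25
eef_pos: [548.6, 126.1, 17.2]
tool_rot: [-3.142, 0.0, -3.084]
force: [-2.2, -0.6, 5.9]
width: 38.7
gripper_force: 60.1
clock: 39.38
eef_pos: [548.0, 126.0, 191.6]
tool_rot: [-3.141, -0.001, -3.084]
force: [-0.2, -0.1, -4.1]
width: 39.0
gripper_force: 60.9
at [548.  126.  191.6] [-3.1415e+00 -7.0000e-04 -3.0840e+00] w39.0 g61 F [-0.2 -0.1 -4.1] t39.4
shift(0.1m) [-0.004 -2.404 -0.014] twist(180) [-0.     -0.0002 -0.0343]
```

```bash
python3 -m jog '{"claw":[0,0,0,0,0,0,0,0,0,0,0,0],"xyz":[[0,-0.15,0],[0,-0.35,0],[0,-0.41,0],[0,-0.41,0],[0,-0.41,0],[0,-0.35,0],[0,-0.22,0],[0,-0.1,0],[0,0,0],[0,0,0],[0,0,0],[0,0,0]],"twist":[[0,0,0],[0,0,0],[0,0,0],[0,0,0],[0,0,0],[0,0,0],[0,0,0],[0,0,0],[0,0,-0.017],[0,0,-0.017],[0,0,0],[0,0,0]]}'
python3 - <<'E'
from h import *; from cell import optics; from go import need
need(562.2,-114,48,3.307)
d=optics.get_image("wrist"); cv2.imwrite("pics/w9.png",d["color"][:,:,::-1])
import pickle; pickle.dump(cam(d),open("w9.pkl","wb"))
i=d["color"][:,:,::-1]
# montage: empty-charger check (left) and stand check (right)
a=cv2.resize(i[110:260,200:370],None,fx=2.9,fy=2.9,interpolation=cv2.INTER_CUBIC)
b=cv2.resize(cv2.imread("pics/w8.png")[145:260,225:335],None,fx=2.7,fy=2.7,interpolation=cv2.INTER_CUBIC)
m=np.zeros((max(a.shape[0],b.shape[0]),a.shape[1]+b.shape[1],3),np.uint8); m[:a.shape[0],:a.shape[1]]=a; m[:b.shape[0],a.shape[1]:]=b
print(m.shape,a.shape); cv2.imwrite("pics/m9.png",m)
E
```

```text
clock: 40.88
eef_pos: [562.1, -113.1, 191.5]
tool_rot: [3.141, -0.001, -2.978]
force: [-0.0, -0.3, -3.5]
width: 38.9
gripper_force: 61.0
at [ 562.1 -113.1  191.5] [ 3.1412e+00 -8.0000e-04 -2.9775e+00] w38.9 g61 F [-0.  -0.3 -3.5] t40.9
shift(0.1m) [-1.000e-03 -9.000e-03  1.435e+00] twist(180) [ 0.0001 -0.0002 -0.0004]
(435, 790, 3) (435, 493, 3)
```

View pics/m9.png

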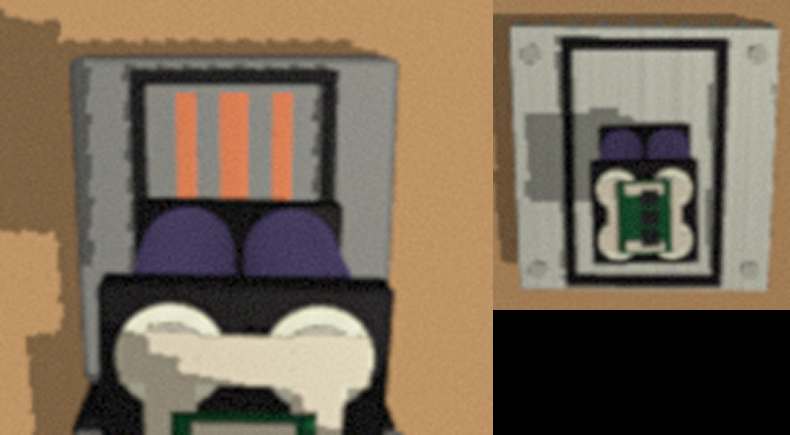

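Run:
```python
from edge import *; from fw import fitw; import pickle
w=pickle.load(open("w9.pkl","rb")); P=lambda x,y:(200+x/2.9,110+y/2.9)
edge(w,P(131,72),P(338,72),36,57,"ch rim"); edge(w,P(73,60),P(398,62),30,61,"ch deck")
z=191.5-14.1
edge(w,P(136,202),P(341,206),z,40.4,"p8 foot"); edge(w,P(100,280),P(391,284),z+68,40.4,"p8 top")
w=pickle.load(open("w8.pkl","rb")); P=lambda x,y:(225+(x-493)/2.7,145+y/2.7)
fitw("stand rim",114,72,[(w,{1:P(561,39),2:P(728,41),3:P(721,284),0:P(567,281)})],36,(460,-315,60,0))
edge(w,P(561,39),P(728,41),36,57,"st rim");edge(w,P(600,126),P(690,125),30,20.2,"p4 foot"); edge(w,P(591,161),P(696,161),98,20.2,"p4 top")
```

```text
ch rim len 70.8 yaw 0.164 centre [ 562.7 -113.8   36. ]
ch deck len 113.0 yaw 0.158 centre [ 563.2 -113.7   30. ]
p8 foot len 41.4 yaw 0.144 centre [ 564.8 -113.   177.4]
p8 top len 38.2 yaw 0.150 centre [ 562.  -112.4  245.4]
stand rim z 36 [ 4.62021e+02 -3.13811e+02 -4.40000e-02] rms 1.06 max 2.1
st rim len 70.6 yaw -0.052 centre [ 463.1 -314.4   36. ]
p4 foot len 39.7 yaw -0.028 centre [ 464.7 -313.4   30. ]
p4 top len 38.4 yaw -0.040 centre [ 462.4 -313.9   98. ]
```

```bash
python3 -m jog '{"claw":[0,0,0,0,0,0,0,0,0,0],"xyz":[[0,-0.01,0.2],[0,0,0.3],[0,0,0.3],[0,0,0.3],[0,0,0.2],[0,0,0.1],[0,0,0.03],[0,0,0.01],[0,0,0],[0,0,0]],"twist":[[0,0,-0.001],[0,0,0],[0,0,0],[0,0,0],[0,0,0],[0,0,0],[0,0,0],[0,0,0],[0,0,0],[0,0,0]]}'
python3 go.py 562.2 -114.2 44 3.307
```

```text
clock: 42.18
eef_pos: [562.9, -114.5, 48.5]
tool_rot: [-3.141, 0.001, -2.974]
force: [-0.6, -1.1, -3.6]
width: 39.4
gripper_force: 60.9
at [ 562.9 -114.5   48.5] [-3.1412e+00  1.0000e-03 -2.9740e+00] w39.4 g61 F [-0.6 -1.1 -3.6] t42.2
shift(0.1m) [0.007 0.004 0.045] twist(180) [-0.0001  0.0003  0.0007]
```

```bash
python3 -m jog '{"claw":[0,0,0,0,0,0],"xyz":[[0.004,0.003,0],[0,0,0.02],[0,0,0.015],[0,0,0.009],[0,0,0],[0,0,0]],"twist":[[0,0,0],[0,0,0],[0,0,0],[0,0,0],[0,0,0],[0,0,0]]}'
```

```text
clock: 42.92
eef_pos: [562.1, -114.3, 44.2]
tool_rot: [-3.141, 0.0, -2.974]
force: [-1.6, -0.3, 4.7]
width: 38.8
gripper_force: 61.9
```

Seated; release, rise, and check with the detector.

```bash
python3 -m jog '{"claw":[0.5,0.6,0.8,1,1,1,1,1,1,1,1,1],"xyz":[[0,0,0],[0,0,0],[0,0,0],[0,0,0],[0,0,-0.1],[0,0,-0.3],[0,0,-0.4],[0,0,-0.4],[0.1,0,-0.4],[0.2,0,-0.3],[0,0,0],[0,0,0]],"twist":[[0,0,0],[0,0,0],[0,0,0],[0,0,0],[0,0,0],[0,0,0],[0,0,0],[0,0,0],[0,0,0],[0,0,0],[0,0,0],[0,0,0]]}'
python3 - <<'E'
from h import *; from cell import optics,readout; import pickle
C=pickle.load(open("cams.pkl","rb"))
d=optics.get_image("wrist"); w=cam(d); cv2.imwrite("pics/w10.png",d["color"][:,:,::-1])
def box(L,W,zs,x,y,t):
    c,s=np.cos(t),np.sin(t); return [[x+c*a*L/2-s*b*W/2,y+s*a*L/2+c*b*W/2,z] for a in(1,-1) for b in(1,-1) for z in zs]
E={"charger":(80.8,562.6,-113.8,.163),"tester":(60.6,423.5,348.6,-.035),"stand":(40.4,462.5,-313.8,-.04)}
import itertools
for n,cm in (("wrist",w),("side",C["side"]),("scene",C["scene"])):
    if n!="wrist": optics.get_image(n)
    print(n,[(round(b["score"],2),np.round(b["rect"]).tolist()) for b in optics.boxes_of(n,"pack8") if b["score"]>.3])
    for k,(L,x,y,t) in E.items():
        p=proj(cm,box(L,40.4,(30,100),x,y,t)); print("  expect",k,p.min(0).round(),np.ptp(p,axis=0).round())
    if n!="wrist":
        for l in ("glue","spool","tumbler"): print("  ",l,[np.round(b["rect"]).tolist() for b in optics.boxes_of(n,l)[:1]])
# green board centroid of pack8 in the wrist view
h=cv2.cvtColor(d["color"],cv2.COLOR_RGB2HSV); m=cv2.inRange(h,(45,80,20),(85,255,160)); m[:, :200]=0; m[:,360:]=0; m[300:]=0
q=cv2.minAreaRect(cv2.findNonZero(m)); print(q, onz(w,q[0],100).round(1)); print(readout.read_state()["clock"])
b=cv2.boxPoints(q); print([onz(w,t,100).round(1)[:2] for t in b])
E
```

```text
clock: 44.42
eef_pos: [532.5, -119.0, 233.4]
tool_rot: [3.141, 0.0, -2.974]
force: [-0.7, 0.2, -0.4]
width: 85.1
gripper_force: 0.0
wrist [(0.95, [65.0, 65.0, 72.0, 52.0]), (0.94, [260.0, 172.0, 44.0, 90.0])]
  expect charger [261. 173.] [42. 89.]
  expect tester [630. 136.] [93. 66.]
  expect stand [62. 61.] [77. 54.]
side [(0.79, [325.0, 347.0, 40.0, 36.0]), (0.77, [265.0, 161.0, 28.0, 28.0]), (0.66, [309.0, 112.0, 16.0, 26.0])]
  expect charger [261. 157.] [35. 34.]
  expect tester [325. 344.] [39. 40.]
  expect stand [310. 110.] [16. 30.]
   glue [[340.0, 196.0, 17.0, 35.0]]
   spool [[217.0, 128.0, 22.0, 28.0]]
   tumbler [[176.0, 297.0, 45.0, 50.0]]
scene [(0.84, [341.0, 107.0, 31.0, 31.0]), (0.83, [238.0, 220.0, 36.0, 46.0]), (0.81, [139.0, 240.0, 32.0, 37.0]), (0.49, [240.0, 167.0, 21.0, 35.0])]
  expect charger [237. 216.] [40. 48.]
  expect tester [343. 102.] [29. 36.]
  expect stand [140. 239.] [32. 38.]
   glue [[239.0, 168.0, 19.0, 33.0]]
   spool [[217.0, 330.0, 35.0, 37.0]]
   tumbler [[396.0, 173.0, 38.0, 43.0]]
((259.790283203125, 246.26136779785156), (99.89382934570312, 93.01531219482422), 60.7807502746582) [ 589. -132.  100.]
45.025
[array([ 577.6, -199.8]), array([ 518.6, -126.8]), array([601. , -61.7]), array([ 669.9, -138.1])]
```

```bash
python3 -c "from cell import order; print(order.finish_job())"
```

```text
the job is handed in; nothing more can be done
None
```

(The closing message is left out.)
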